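# Reverse the ratchet and back off the strainer's cover nut

## Robot

A 6-joint arm with a two-finger parallel gripper is mounted at the origin on the work surface. World frame = base frame: x ahead of the robot, y to its left, z up, the work surface at z = 0. Lengths are in m, angles in rad, forces in N, time in s.
With the tool pointing down it reaches from about 0.35 to 0.975 m from the base axis. Payload 4.9 kg.
Tool frame: the origin (TCP) lies on the centre line of the jaws, within the pads' length; the fingertips stand 22 mm ahead of it and the grasp point (between the pads) lies 3 mm ahead of it (manip.tcp_to_tips is the distance from the TCP to the fingertips, in m); z points along the fingers, x is the direction in which the jaws open and shut, and the axes are right-handed (so a half turn about z gives the same grasp; the last joint's range is limited). The gripper opens to 85 mm and grips with 20 to 120 N. Pads are 22 mm wide; open, the fingers measure 114 mm over their backs; the gripper's body (76 mm by 85 mm) begins 54 mm behind the grasp point. The pads swing forward as they close: fully open they stand 13 mm farther back than shut.
Start: joints at [-1.435, 0.053, 1.613, -0, 1.476, -0.119], TCP at [0.158, -0.605, 0.224] pointing down, gripper open.
Joint ranges: [-3.01, 3.01], [-1.01, 2.22], [0.06, 2.58], [-1.02, 4.17], [0.09, 2.62], [-3.14, 3.14]. Speed limits (rad/s): [2.57, 2.57, 3.14, 3.14, 3.14, 3.14].

## Interface

Orientations are given as a unit quaternion [w, x, y, z].
In Python, from plant import manip gives the robot as it stands.
- The arm moves only by the shell command python3 -m pendant 'ROWS'. ROWS is a JSON object of lists of equal length, an entry for each row: "linear": the shift along the tool's x, y, z in cm, a list of three; "rotation": the turn, a rotation vector about the tool's x, y, z in degrees, a list of three; "grip": the closure, from 0 (fully open) to 1 (shut). A call has exactly 10 rows; each row is the pose to reach, as a shift and turn from the pose commanded when the call began, along the tool's axes at that moment; what a row does not reach only later rows make up. A row lasts 1/12 s, in which the tool goes at most 41.7 mm and 7.16 degrees, less where a joint would pass 70% of its speed; a pose out of reach is approached as far as the arm can. A call with a gripper value outside its range is refused whole. The fingers move at their own pace and stop on an object; the grip force is fixed at half the most. Time passes only in rows, so rows that repeat a pose let the fingers close, or fill a call up. It gives the time, the measured TCP pose, the force and the opening at its end, in the units of the state.
- manip.state(): the state, without advancing time (a new reading comes with each control period).
- manip.grab_frame(name): name is "scene" or "top" or "wrist"; returns the picture (420x560x3 uint8, red, green, blue); there is no depth.
- manip.calibration(name): a dict with "fx", "fy", "cx", "cy" (pixels), "cam_to_world" (4x4, takes a point from camera to world coordinates). Camera axes: x right, y up, looking along -z (the intrinsics and any distortion apply to the point x, -y, -z); pixel columns grow to the right and rows downward; lengths in m; the calibration is good to about 2 mm. The wrist camera is an equidistant fisheye: a pixel r from the principal point sees the ray r / f radians off the axis. A picture is of the moment at which its call begins: read the wrist's pose just before it. calibration takes no time and is no camera call; for the wrist camera it gives the pose at the moment of the call.
- manip.job_done(): hands the job in, once; it reports no verdict.
The state is a dict: "time": time; "joint_pos": joint angles; "joint_vel": joint speeds; "joint_efforts": joint torques, N m; "tool_pos": TCP position; "tool_rot": TCP orientation; "contact_force": force on the tool from outside, world axes, zero at the start; "ft_torque": the same for the moment, N m; "gripper_width": opening from 0.0 (shut) to 1.0 (fully open).
Only numpy, scipy, OpenCV 4.12 (cv2) and the standard library are available. Lean on these libraries where they do the work, as an engineer would, in place of code of your own. Each camera call takes 0.05 s, during which the arm holds its last target. There are 200 camera calls.

## Task

The cover nut of the bottling line's strainer is tight, and the ratchet wrench sitting on it is still set to tighten. Flip the small direction lever on top of the ratchet fully over to the loosening side, then swing the handle counter-clockwise (seen from above) until the nut itself has backed off by at least one flat, a sixth of a turn; a second stroke is fine if one is not enough. Leave the direction lever on the loosening side and do not knock over the bottle standing beside the strainer.

Things in the scene. Friction and masses are not known exactly. Their poses are not given: they have to be found in the camera images.
- cover_nut (a joint): Turn of the nut in the strainer's cover (rad), vertical axis: 0 = tight against its stop, grows as it loosens, counter-clockwise from above. Stiff (0.5 N m), stays where left. Seen from above as a brass hexagon, 36 mm across flats, with an off-centre dark punch mark, in the middle of the wrench's head; only 5 mm proud of it: turned by the wrench alone, not gripped.
- wrench (a joint): Swing of the ratchet wrench about the nut's axis (rad), counter-clockwise from above positive, -1.1 to 1.3, 0.2 N m of drag, stays where left. At 0 the handle points along the strainer's -x axis. With the lever to loosening, a counter-clockwise swing turns the nut (after up to 0.4 rad of free play) and a clockwise one clicks back; with it to tightening, a counter-clockwise swing only clicks.
- flip_lever (a joint): Direction lever on the ratchet (rad), relative to the wrench, vertical pivot, counter-clockwise from above positive. Starts near -0.45 (tightening); +0.5 = fully over to loosening, in the middle it grips the nut both ways; stops at -0.5 and +0.5; above 0.3 it counts as loosening. Light friction (about 1 N at its tip), stays where left.
- nut_center (a point): On the nut's vertical axis, 88 mm above the table (top of the nut); axes as the strainer's. The wrench turns about it and stays on the nut: a round steel head of 84 mm diameter, underside 62 mm and top 84 mm above the table, then a straight level handle to 218 mm from the axis: steel neck 26 mm wide, top at 82 mm, then from 114 mm on a black rubber grip.
- handle_grip (a point): Middle of the handle's black rubber grip (26 mm wide, 20 mm thick, 104 mm long), 165 mm from the nut's axis, 73 mm above the table. Its x axis points outwards along the handle, away from the nut; z up. Below the grip 63 mm of free air, nothing beside it.
- lever_tip (a point): On the direction lever, 40 mm from its pivot, 97 mm above the table; x along the lever away from the pivot. Dark steel tab 10 mm thick, 46 mm long, from 86 to 105 mm above the table. Pivot (hub 22 mm across) on the handle's centre line 58 mm from the nut's axis; the tab points outwards. Looking outwards along the handle it starts leaning right (tightening), must lean left (loosening).
- strainer: Round stainless strainer housing bolted to the table, 152 mm diameter, 58 mm high under the wrench, with two pipe stubs (to 150 mm from the axis) on the side away from the robot. Origin on the nut's axis at the table; the pipes lie towards its +x side.
- bottle_a: Brown bottle with a yellow cap, 62 mm diameter, 210 mm tall, standing beside the strainer, some 250 mm from the nut along the strainer's +y axis; origin at the centre of its foot, z up.

How it is judged:
On the way, in this order (a step that is already met when the one before it is completed fails the run):
1. the direction lever is over on the loosening side while the nut is still tight (value of joint flip_lever above 0.3 rad and value of joint cover_nut below 0.3 rad), for 0.1 s.
2. the nut is backed off by one flat (value of joint cover_nut above 1 rad), for 0.1 s.
At the end, for the whole second after the job is handed in: The nut stands at least 1.0 rad (one flat) loosened from tight, the direction lever is still on the loosening side (above 0.3 rad), and nut and wrench are at rest (value of joint cover_nut above 1 rad and value of joint flip_lever above 0.3 rad and velocity of joint each of cover_nut, wrench below 0.05 rad/s and velocity of joint wrench above -0.05 rad/s); the robot touches nothing.
It fails at once if bottle_a knocked over (angle between bottle_a's own z axis and vertical above 0.6 rad).
It also fails if it takes over 64 s, if anything falls off the work surface, if the arm or the gripper's body presses on something with over 40 N, if the wrist force passes 120 N, or if a joint passes its speed limit or range.

## Working session

There is one attempt and no reset: what is moved stays moved. The work goes in short steps, Python scripts to look and compute and a shell command to move; the robot and the scene stay as the last step left them, time stands still between calls to the robot, and variables do not carry over. Pictures are saved under pics/ and viewed, about 8 in all and at most 12, crops included, and the job is handed in when it is done.

```bash
mkdir -p pics; ls; cat > h.py <<'E'
from plant import manip
import numpy as np, cv2
def snap(n,f):
    c=manip.calibration(n); im=manip.grab_frame(n)
    cv2.imwrite('pics/'+f,cv2.cvtColor(im,cv2.COLOR_RGB2BGR)); np.save('pics/'+f+'.npy',c,allow_pickle=True); return im,c
def ray(c,u,v,fish=False):
    x=(u-c['cx'])/c['fx']; y=(v-c['cy'])/c['fy']
    if fish:
        r=np.hypot(x,y); s=np.sin(r)/max(r,1e-9); d=np.array([x*s,-y*s,-np.cos(r)])
    else: d=np.array([x,-y,-1])
    M=np.array(c['cam_to_world']); d=M[:3,:3]@d; return M[:3,3],d/np.linalg.norm(d)
def atz(c,u,v,z,fish=False):
    o,d=ray(c,u,v,fish); return o+d*(z-o[2])/d[2]
def tri(*rs):
    A=sum(np.eye(3)-np.outer(d,d) for o,d in rs); b=sum((np.eye(3)-np.outer(d,d))@o for o,d in rs); return np.linalg.solve(A,b)
E
python3 - <<'E'
from h import *
a,c=snap('top','top.png'); b,d=snap('scene','scene.png')
print(c,d,manip.state())
E
```

```text
pics
{'fx': 397.8875250192867, 'fy': 397.8875250192867, 'cx': 284.1759531634143, 'cy': 209.44333238800237, 'cam_to_world': array([[ 0.01278918,  0.98274449, -0.1845256 ,  0.47265153],
       [-0.99949698,  0.01792023,  0.02616584,  0.14180464],
       [ 0.02902108,  0.18409814,  0.98247934,  0.75013472],
       [ 0.        ,  0.        ,  0.        ,  1.        ]])} {'fx': 519.6043841837193, 'fy': 519.6043841837193, 'cx': 285.53414217248024, 'cy': 200.0092428703238, 'cam_to_world': array([[ 6.07482642e-01, -5.99448587e-01,  5.21177734e-01,
         1.07361090e+00],
       [ 7.94332905e-01,  4.58666494e-01, -3.98321833e-01,
        -2.39979357e-01],
       [-2.73303611e-04,  6.55962223e-01,  7.54793672e-01,
         7.89749957e-01],
       [ 0.00000000e+00,  0.00000000e+00,  0.00000000e+00,
         1.00000000e+00]])} {'time': 0.1, 'joint_pos': array([-1.43500971e+00,  5.33130922e-02,  1.61420404e+00, -1.48718660e-05,
        1.47598594e+00, -1.19001077e-01]), 'joint_vel': array([ 0.00019245, -0.00070863, -0.00322353, -0.00165293,  0.00197779,
        0.00152456]), 'joint_efforts': array([-1.54494617e-03, -3.94908786e+01, -3.71364248e+01, -2.20701827e-04,
        3.94951567e-03, -1.23275845e-05]), 'tool_pos': array([ 0.15743961, -0.6042314 ,  0.22304389]), 'tool_rot': array([-6.64465274e-04,  7.91214320e-01, -6.11538215e-01, -6.86270136e-04]), 'contact_force': array([0.08362341, 0.66515275, 0.64732282]), 'ft_torque': array([ 0.01122929, -0.01770543, -0.04014046]), 'gripper_width': 0.9993143045005951}
```

View pics/top.png

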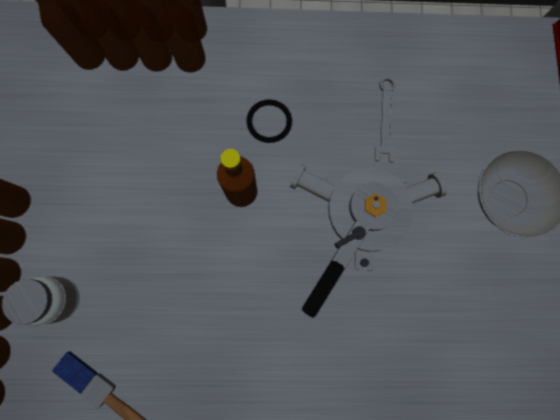

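View pics/scene.png

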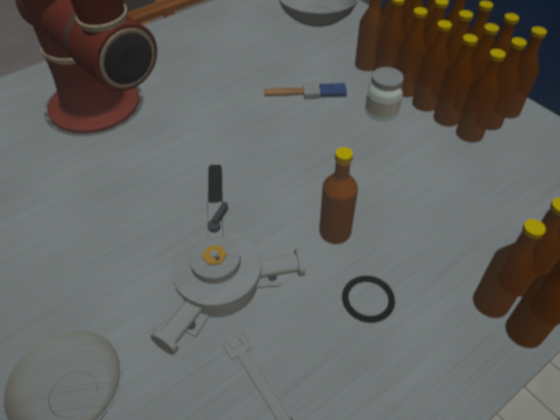

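Top view: nut at (376,205), lever hub (359,233), lever end (337,247), grip from (338,264) to (309,314), bottle cap (230,158). Scene view: nut (215,255), hub (213,226), lever end (225,206), grip ends (215,200) and (215,167), bottle to the right at (338,200).

```bash
python3 - <<'E'
from h import *
c=np.load('pics/top.png.npy',allow_pickle=True).item();d=np.load('pics/scene.png.npy',allow_pickle=True).item()
for n,a,b in [('nut',(376,205),(215,255)),('hub',(359,233),(213,226)),('levtip',(338,246),(224,207)),('gripout',(309,313),(215,167)),('gripmid',(323,289),(215,183)),('cap',(230,158),(344,155)),('pipeL',(297,180),(300,262)),('pipeR',(440,185),(166,338))]:
    p=tri(ray(c,*a),ray(d,*b)); print(n,p.round(4))
print('z-based nut',atz(c,376,205,.088),atz(d,215,255,.088),'grip',atz(c,323,289,.083),atz(d,215,183,.083),'hub',atz(c,359,233,.105),'tip',atz(c,338,246,.105),'gripout',atz(c,309,313,.083))
for s,im in (('top',(250,170,150,160)),('scene',(160,150,130,130))):
    i=cv2.imread(f'pics/{s}.png'); u,v,w,h=im; cv2.imwrite(f'pics/{s}c.png',cv2.resize(i[v:v+h,u:u+w],None,fx=3,fy=3,interpolation=2))
a=cv2.imread('pics/topc.png');b=cv2.imread('pics/scenec.png');o=np.zeros((480,850,3),np.uint8);o[:480,:450]=a;o[:390,455:845]=b;cv2.imwrite('pics/cc.png',np.clip(o[:,:800].astype(float)*1.8,0,255))
E
```

```text
nut [ 0.6093 -0.0332  0.0824]
hub [ 0.559  -0.0032  0.0858]
levtip [0.5365 0.0336 0.0888]
gripout [0.4267 0.0812 0.0716]
gripmid [0.4657 0.0576 0.0748]
cap [0.6487 0.2051 0.2018]
pipeL [0.6696 0.0996 0.0133]
pipeR [ 0.6616 -0.1665  0.0316]
z-based nut [ 0.60759889 -0.03270304  0.088     ] [ 0.61365531 -0.03396763  0.088     ] grip [0.46561306 0.05826966 0.083     ] [0.47289963 0.05447475 0.083     ] hub [0.5567268  0.00128371 0.105     ] tip [0.53484319 0.03615676 0.105     ] gripout [0.42695689 0.08136324 0.083     ][ WARN:0@0.137] global loadsave.cpp:1063 imwrite_ Unsupported depth image for selected encoder is fallbacked to CV_8U.
```

View pics/cc.png

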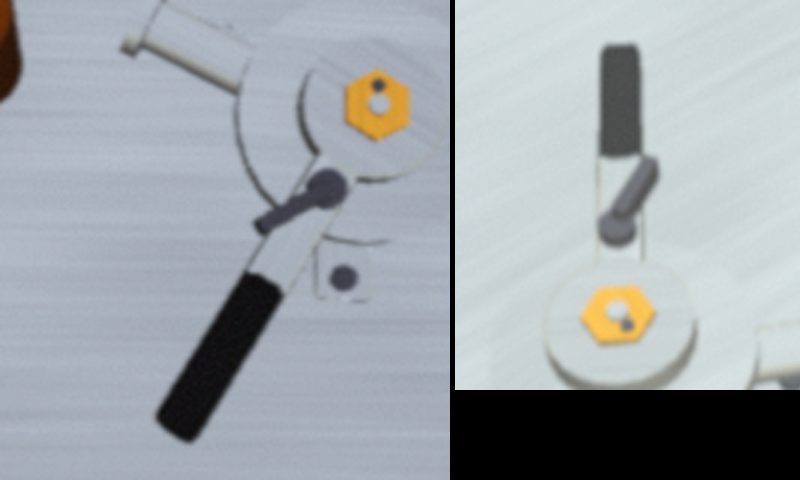

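Geometry is consistent with the text: nut (0.609,-0.033), hub about 58 mm from it, handle at 147.6°, lever at about 121°. I will push the lever, then the grip, with the closed fingers. First I move halfway across, turning and closing.

```bash
cat > go.py <<'E'
import sys
from h import *
from scipy.spatial.transform import Rotation as R
s=manip.state(); q=s['tool_rot']; T=R.from_quat([q[1],q[2],q[3],q[0]]); m=T.as_matrix()
print('tcp',s['tool_pos'].round(4),'yaw',np.degrees(np.arctan2(m[1,0],m[0,0])).round(1),'z',m[:,2].round(3),'t',s['time'],'F',s['contact_force'].round(1),'w',s['gripper_width'],'tips',manip.tcp_to_tips,'q',s['joint_pos'].round(2))
for a in sys.argv[1:]:
    print(a,'-> cm',(m.T@(np.array(eval(a))-s['tool_pos'])*100).round(2))
E
python3 -m pendant '{"linear":[[-2.7,-2.8,0],[-5.4,-5.6,0],[-8.1,-8.4,0],[-10.8,-11.2,0],[-13.5,-14,0],[-16.2,-16.8,0],[-18.9,-19.6,0],[-21.6,-22.4,0],[-24.3,-25.2,0],[-27,-28,0]],"rotation":[[0,0,-4],[0,0,-8],[0,0,-13],[0,0,-17],[0,0,-21],[0,0,-26],[0,0,-30],[0,0,-35],[0,0,-39],[0,0,-43]],"grip":[1,1,1,1,1,1,1,1,1,1]}'; python3 go.py "(.562,.06,.2)"
```

```text
time: 0.93
tool_pos: [0.3608, -0.271, 0.2238]
tool_rot: [-0.0, 0.961, -0.278, -0.0]
contact_force: [1.4, 0.0, 0.6]
gripper_width: 0.002
tcp [ 0.3608 -0.271   0.2238] yaw -32.2 z [-0.  0. -1.] t 0.9333 F [1.4 0.  0.6] w 0.001883342354242402 tips 0.022 q [-0.81 -0.38  2.    0.    1.53 -0.25]
(.562,.06,.2) -> cm [ -0.63 -38.73   2.39]
```

```bash
python3 -m pendant '{"linear":[[0,-3.9,0],[0,-7.8,0],[0,-11.7,0],[-0.2,-15.6,0],[-0.3,-19.5,0],[-0.4,-23.4,0.5],[-0.5,-27.3,1],[-0.6,-31.2,1.5],[-0.6,-35,2],[-0.6,-38.7,2.4]],"rotation":[[0,0,0],[0,0,0],[0,0,0],[0,0,0],[0,0,0],[0,0,0],[0,0,0],[0,0,0],[0,0,0],[0,0,0]],"grip":[1,1,1,1,1,1,1,1,1,1]}'; python3 go.py "(.562,.06,.2)" "(.562,.06,.115)"; python3 - <<'E'
from h import *
i,c=snap('wrist','w1.png'); print(c)
E
```

```text
time: 1.77
tool_pos: [0.563, 0.0592, 0.1992]
tool_rot: [0.0, 0.96, -0.279, -0.001]
contact_force: [1.0, -1.0, 0.4]
gripper_width: 0.001
tcp [0.563  0.0592 0.1992] yaw -32.4 z [-0.001 -0.    -1.   ] t 1.7667 F [ 1.  -1.   0.4] w 0.0008980560252904548 tips 0.022 q [-0.03 -0.07  1.78 -0.    1.44  0.54]
(.562,.06,.2) -> cm [-0.13 -0.02 -0.08]
(.562,.06,.115) -> cm [-0.12 -0.02  8.42]
{'fx': 325.19226210127806, 'fy': 325.19226210127806, 'cx': 282.0681663399317, 'cy': 212.60056291980118, 'cam_to_world': array([[ 8.44576135e-01,  5.15304255e-01,  1.45439596e-01,
         5.98399443e-01],
       [-5.35434957e-01,  8.13200258e-01,  2.28067419e-01,
         1.16870461e-01],
       [-7.47406043e-04, -2.70493743e-01,  9.62721443e-01,
         3.48371050e-01],
       [ 0.00000000e+00,  0.00000000e+00,  0.00000000e+00,
         1.00000000e+00]])}
```

View pics/w1.png

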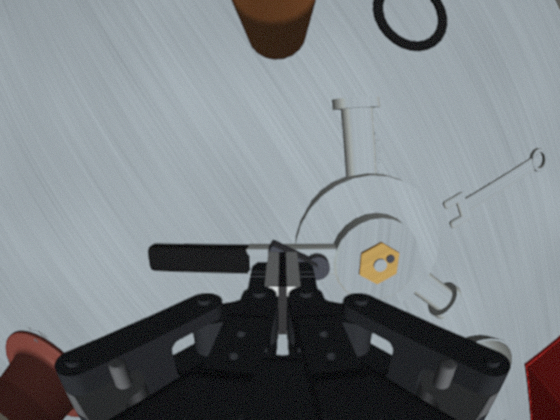

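Wrist view: nut at (380,262), grip from (150,257) to (249,260), hub (318,265), lever end (273,243). The fingers are still above and on the lever's side. Cross-check with the top view.

```bash
python3 - <<'E'
from h import *
c=np.load('pics/top.png.npy',allow_pickle=True).item();d=np.load('pics/w1.png.npy',allow_pickle=True).item()
for n,a,b in [('nut',(376,205),(380,262)),('hub',(359,233),(318,265)),('levtip',(337,246),(273,243)),('gripout',(308,314),(150,257))]:
    print(n,tri(ray(c,*a),ray(d,*b,True)).round(4))
E
```

```text
nut [ 0.609  -0.0343  0.0826]
hub [ 0.5595 -0.0033  0.0854]
levtip [0.5368 0.0345 0.0825]
gripout [0.4248 0.0826 0.0749]
```

```bash
python3 -m pendant '{"linear":[[0,0,2],[0,0,4],[0,0,6],[-0.1,0,7.5],[-0.1,0,8.5],[-0.1,0,8.5],[-0.1,0.5,8.5],[-0.1,1,8.5],[-0.2,1.5,8.5],[-0.2,2,8.5]],"rotation":[[0,0,0],[0,0,0],[0,0,0],[0,0,0],[0,0,0],[0,0,0],[0,0,0],[0,0,0],[0,0,0],[0,0,0]],"grip":[1,1,1,1,1,1,1,1,1,1]}'; python3 go.py "(.5265,.0215,.114)"
```

```text
time: 2.65
tool_pos: [0.5507, 0.0406, 0.1166]
tool_rot: [-0.0, 0.96, -0.279, 0.001]
contact_force: [0.4, 0.6, -0.3]
gripper_width: -0.004
tcp [0.5507 0.0406 0.1166] yaw -32.4 z [ 0.002 -0.    -1.   ] t 2.65 F [ 0.4  0.6 -0.3] w -0.004332656991465675 tips 0.022 q [-0.06 -0.03  1.88 -0.    1.29  0.5 ]
(.5265,.0215,.114) -> cm [-1.02  2.91  0.25]
```

```bash
python3 -m pendant '{"linear":[[-0.1,0.4,0.1],[-0.2,0.8,0.1],[-0.3,1.2,0.1],[-0.5,1.6,0.1],[-0.7,2,0.1],[-0.9,2.4,0.1],[-1.1,2.8,0.1],[-1.2,3.2,0.1],[-1.2,3.4,0.1],[-1.2,3.4,0.1]],"rotation":[[0,0,-2],[0,0,-4],[0,0,-6],[0,0,-8],[0,0,-10],[0,0,-12],[0,0,-14],[0,0,-15],[0,0,-15],[0,0,-15]],"grip":[1,1,1,1,1,1,1,1,1,1]}'; python3 go.py; python3 - <<'E'
from h import *
i,c=snap('wrist','w2.png'); j,d=snap('top','t2.png')
o=np.zeros((600,800,3),np.uint8); o[:420,:400]=i[:,80:480]; o[:600,400:]=cv2.resize(j[160:340,260:380],(400,600),interpolation=2)
cv2.imwrite('pics/v2.png',np.clip(o[...,::-1]*1.5,0,255).astype(np.uint8))
E
```

```text
time: 3.48
tool_pos: [0.522, 0.0184, 0.1147]
tool_rot: [0.0, 0.988, -0.152, 0.0]
contact_force: [0.5, 0.5, 0.0]
gripper_width: 0.002
tcp [0.522  0.0184 0.1147] yaw -17.5 z [ 0.001 -0.    -1.   ] t 3.4833 F [0.5 0.5 0. ] w 0.0017778090131810769 tips 0.022 q [-0.11 -0.1   1.95 -0.    1.29  0.2 ]
```

View pics/v2.png

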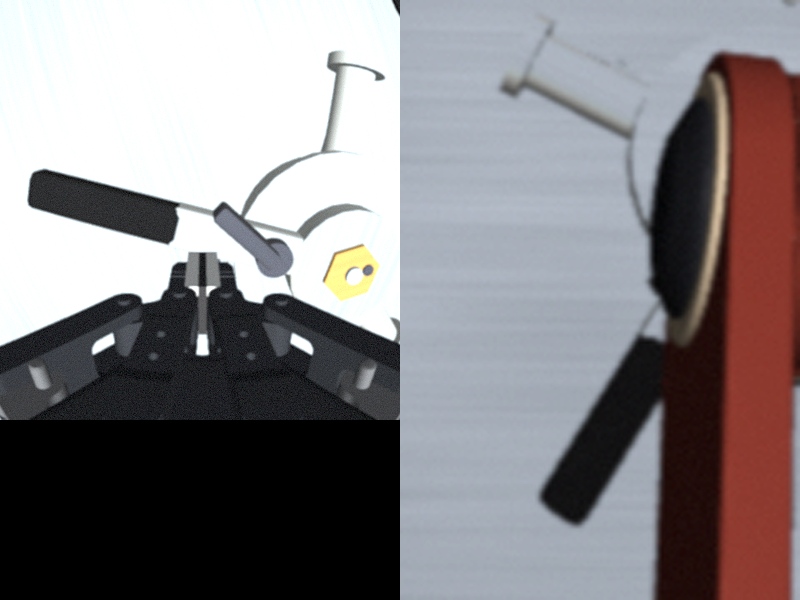

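The lever did not move: in the wrist view it still runs from hub (355,257) to tip (300,210), on the tightening side, with the fingers now past it. They went over the top or round the end, so I check heights with the two wrist views.

```bash
python3 - <<'E'
from h import *
L=lambda f:np.load(f'pics/{f}.png.npy',allow_pickle=True).item()
c,d,t,s=L('w1'),L('w2'),L('top'),L('scene')
for n,a,b,e,g in [('nut',(380,262),(431,272),(376,205),(215,255)),('hub',(318,265),(355,257),(359,233),(213,226)),('levtip',(273,244),(301,211),(337.5,246),(224,206)),('gripout',(150,257),(115,189),(308.5,314),(215,166.5))]:
    A,B,C,D=ray(c,*a,True),ray(d,*b,True),ray(t,*e),ray(s,*g)
    print(n,'w1w2',tri(A,B).round(4),'w2top',tri(B,C).round(4),'w2scene',tri(B,D).round(4),'all',tri(A,B,C,D).round(4))
# where fingertips appear
for z in (.08,.09,.1,.11): print(z,atz(d,282,262,z,True).round(4))
i=cv2.imread('pics/w2.png'); cv2.imwrite('pics/w2c.png',np.clip(cv2.resize(i[160:320,200:400],None,fx=4,fy=4,interpolation=2)*1.0,0,255).astype(np.uint8))
E
```

```text
nut w1w2 [ 0.6094 -0.0358  0.0803] w2top [ 0.6086 -0.0342  0.0826] w2scene [ 0.6092 -0.0332  0.0826] all [ 0.6091 -0.0337  0.0829]
hub w1w2 [ 0.5599 -0.0033  0.0867] w2top [ 0.5592 -0.0022  0.0894] w2scene [ 0.5597 -0.0037  0.0868] all [ 0.5595 -0.0034  0.0863]
levtip w1w2 [0.5366 0.0338 0.084 ] w2top [0.5367 0.0339 0.0864] w2scene [0.5365 0.0345 0.0907] all [0.5366 0.0349 0.0897]
gripout w1w2 [0.4162 0.0808 0.0596] w2top [0.4245 0.081  0.0713] w2scene [0.4271 0.0813 0.0739] all [0.4247 0.0819 0.0721]
0.08 [0.5162 0.0042 0.08  ]
0.09 [0.5175 0.0085 0.09  ]
0.1 [0.5189 0.0128 0.1   ]
0.11 [0.5202 0.0171 0.11  ]
```

View pics/w2c.png

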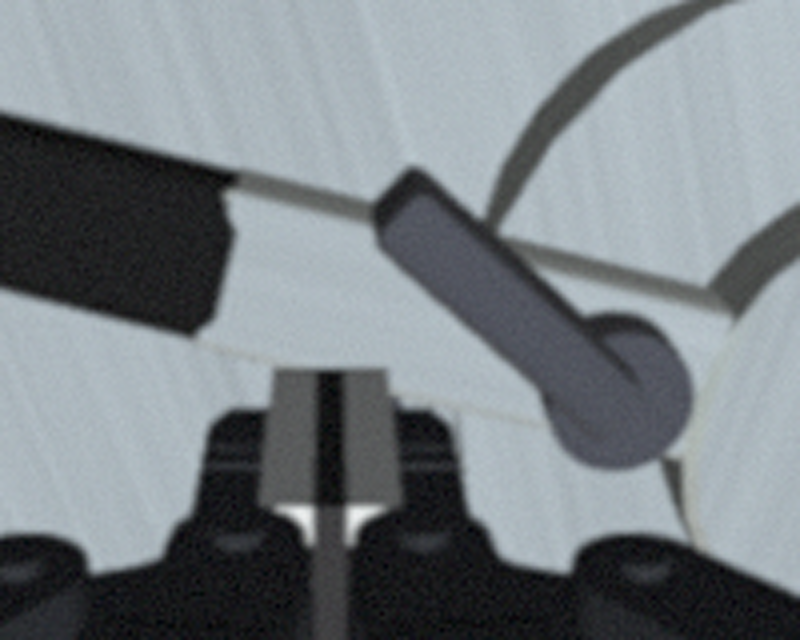

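All views put things about 5 mm lower than the text says, so the tips (0.093) skimmed over the tab. Lift, go back to the start side, and go lower: tips at 0.086, which still clears the neck.

```bash
python3 -m pendant '{"linear":[[0,0,-1.5],[0,0,-3],[0.9,-1.7,-3],[1.8,-3.4,-3],[2.7,-5.2,-3],[2.7,-5.2,-3],[2.7,-5.2,-1.5],[2.7,-5.2,0],[2.7,-5.2,0.7],[2.7,-5.2,0.7]],"rotation":[[0,0,0],[0,0,0],[0,0,5],[0,0,10],[0,0,15],[0,0,15],[0,0,15],[0,0,15],[0,0,15],[0,0,15]],"grip":[1,1,1,1,1,1,1,1,1,1]}'; python3 go.py "(.5265,.0215,.108)"
```

```text
time: 4.42
tool_pos: [0.5615, 0.0603, 0.1047]
tool_rot: [0.001, 0.96, -0.279, -0.002]
contact_force: [-0.4, -0.1, -0.1]
gripper_width: 0.0
tcp [0.5615 0.0603 0.1047] yaw -32.4 z [-0.005  0.    -1.   ] t 4.4167 F [-0.4 -0.1 -0.1] w 0.0004873205774500219 tips 0.022 q [-0.02  0.02  1.86 -0.    1.27  0.54]
(.5265,.0215,.108) -> cm [-0.87  5.15 -0.31]
```

```bash
python3 -m pendant '{"linear":[[0,0,0],[0,0.7,0],[-0.1,1.4,0],[-0.1,2,0],[-0.2,2.5,0],[-0.3,3,0],[-0.4,3.5,0],[-0.6,4,0],[-0.8,4.5,0],[-1,5,0]],"rotation":[[0,0,0],[0,0,0],[0,0,0],[0,0,0],[0,0,-2],[0,0,-5],[0,0,-8],[0,0,-11],[0,0,-14],[0,0,-17]],"grip":[1,1,1,1,1,1,1,1,1,1]}'; python3 go.py; python3 - <<'E'
from h import *
i,c=snap('wrist','w3.png')
cv2.imwrite('pics/w3c.png',cv2.resize(i[140:320,140:480,::-1],None,fx=2.3,fy=2.3,interpolation=2))
E
```

```text
time: 5.25
tool_pos: [0.5278, 0.0229, 0.1079]
tool_rot: [0.0, 0.991, -0.133, 0.001]
contact_force: [-0.0, 0.3, 0.2]
gripper_width: 0.004
tcp [0.5278 0.0229 0.1079] yaw -15.3 z [ 0.001 -0.    -1.   ] t 5.25 F [-0.   0.3  0.2] w 0.003747388189283477 tips 0.022 q [-0.1  -0.08  1.94 -0.    1.28  0.17]
```

View pics/w3c.png

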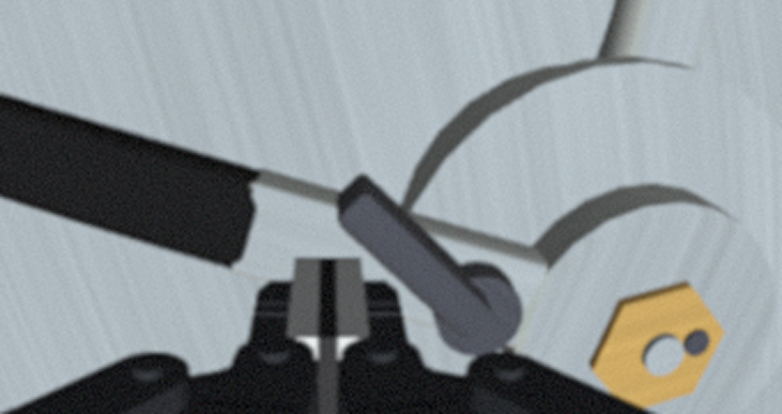

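The lever is still unmoved, with the fingertips past it. So the real fingertip height needs checking: scene view plus projection along the tool axis.

```bash
python3 - <<'E'
from h import *
from scipy.spatial.transform import Rotation as R
d=np.load('pics/w3.png.npy',allow_pickle=True).item()
s=manip.state();q=s['tool_rot'];m=R.from_quat([q[1],q[2],q[3],q[0]]).as_matrix()
def proj(c,p,fish):
    M=np.array(c['cam_to_world']);v=M[:3,:3].T@(p-M[:3,3]);x,y,z=v[0],-v[1],-v[2]
    if fish: r=np.hypot(x,y);k=np.arctan2(r,z)/r
    else:k=1/z
    return round(c['cx']+c['fx']*k*x,1),round(c['cy']+c['fy']*k*y,1)
i,c=snap('scene','s3.png')
for y in(-.011,0,.011):
  for z in (0,.009,.022): 
    p=s['tool_pos']+m@[0,y,z]; print(y,z,p.round(4),'wrist',proj(d,p,True),'scene',proj(c,p,False))
cv2.imwrite('pics/s3c.png',np.clip(cv2.resize(i[140:300,140:340,::-1],None,fx=4,fy=3.75,interpolation=2)*1.3,0,255).astype(np.uint8))
E
```

```text
-0.011 0 [0.53   0.0331 0.1076] wrist (np.float64(283.5), np.float64(243.2)) scene (np.float64(220.7), np.float64(197.9))
-0.011 0.009 [0.53   0.0331 0.0986] wrist (np.float64(283.4), np.float64(236.9)) scene (np.float64(221.2), np.float64(201.3))
-0.011 0.022 [0.53   0.0331 0.0856] wrist (np.float64(283.3), np.float64(229.0)) scene (np.float64(221.9), np.float64(206.1))
0 0 [0.5271 0.0225 0.1076] wrist (np.float64(283.5), np.float64(263.5)) scene (np.float64(214.7), np.float64(199.7))
0 0.009 [0.5271 0.0225 0.0986] wrist (np.float64(283.4), np.float64(256.4)) scene (np.float64(215.2), np.float64(203.1))
0 0.022 [0.5271 0.0225 0.0856] wrist (np.float64(283.3), np.float64(247.4)) scene (np.float64(216.0), np.float64(207.9))
0.011 0 [0.5243 0.0119 0.1076] wrist (np.float64(283.5), np.float64(282.7)) scene (np.float64(208.6), np.float64(201.5))
0.011 0.009 [0.5243 0.0119 0.0986] wrist (np.float64(283.4), np.float64(275.0)) scene (np.float64(209.2), np.float64(204.9))
0.011 0.022 [0.5243 0.0119 0.0856] wrist (np.float64(283.3), np.float64(264.9)) scene (np.float64(210.0), np.float64(209.7))
```

View pics/s3c.png

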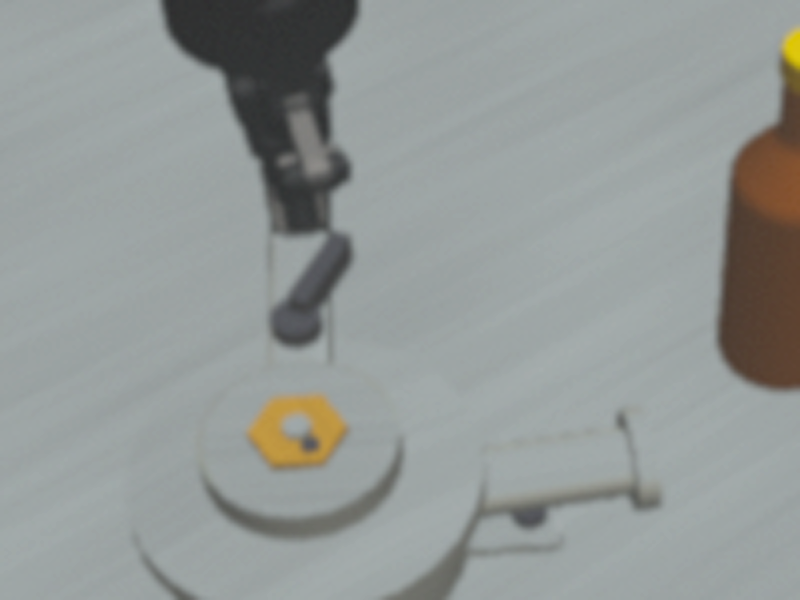

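Scene crop: the fingertips end at image (214,202), about 6 px above where the stated tip should project, so they hang roughly 1–1.5 cm higher than assumed. They are right over the neck, so I will probe down gently for real contact.

```bash
python3 -m pendant '{"linear":[[0,0,0.1],[0,0,0.2],[0,0,0.3],[0,0,0.4],[0,0,0.5],[0,0,0.6],[0,0,0.7],[0,0,0.8],[0,0,0.8],[0,0,0.8]],"rotation":[[0,0,0],[0,0,0],[0,0,0],[0,0,0],[0,0,0],[0,0,0],[0,0,0],[0,0,0],[0,0,0],[0,0,0]],"grip":[1,1,1,1,1,1,1,1,1,1]}'; python3 go.py
```

```text
time: 6.18
tool_pos: [0.528, 0.0236, 0.0991]
tool_rot: [0.0, 0.991, -0.134, -0.0]
contact_force: [-0.7, 0.4, -0.3]
gripper_width: -0.001
tcp [0.528  0.0236 0.0991] yaw -15.4 z [-0. -0. -1.] t 6.1833 F [-0.7  0.4 -0.3] w -0.0014044398322603832 tips 0.022 q [-0.1  -0.07  1.95 -0.    1.26  0.17]
```

```bash
python3 -m pendant '{"linear":[[0,0,0.1],[0,0,0.2],[0,0,0.3],[0,0,0.4],[0,0,0.5],[0,0,0.6],[0,0,0.7],[0,0,0.8],[0,0,0.8],[0,0,0.8]],"rotation":[[0,0,0],[0,0,0],[0,0,0],[0,0,0],[0,0,0],[0,0,0],[0,0,0],[0,0,0],[0,0,0],[0,0,0]],"grip":[1,1,1,1,1,1,1,1,1,1]}'; python3 go.py
```

```text
time: 7.02
tool_pos: [0.5299, 0.0242, 0.095]
tool_rot: [-0.001, 0.991, -0.134, 0.002]
contact_force: [-5.4, 3.1, 16.9]
gripper_width: 0.002
tcp [0.5299 0.0242 0.095 ] yaw -15.4 z [ 0.004  0.001 -1.   ] t 7.0167 F [-5.4  3.1 16.9] w 0.0022923583193176418 tips 0.022 q [-0.1  -0.06  1.95  0.    1.25  0.17]
```

Contact: the neck top is touched with TCP at about 0.095. So I will run at TCP 0.099, about 4 mm above the neck, and cross the lever nearer its middle, around 30 mm from the pivot.

```bash
python3 -m pendant '{"linear":[[0,0,-1.5],[0,0,-3],[0.5,-0.5,-4],[1.5,-1.5,-4],[2.5,-2.6,-4],[3.6,-3.8,-4],[3.6,-3.8,-3],[3.6,-3.8,-1.5],[3.6,-3.8,-0.8],[3.6,-3.8,-0.8]],"rotation":[[0,0,0],[0,0,0],[0,0,4],[0,0,8],[0,0,12],[0,0,17],[0,0,17],[0,0,17],[0,0,17],[0,0,17]],"grip":[1,1,1,1,1,1,1,1,1,1]}'; python3 go.py "(.531,.014,.099)"
```

```text
time: 7.85
tool_pos: [0.5702, 0.0506, 0.0958]
tool_rot: [0.001, 0.96, -0.278, -0.003]
contact_force: [-0.3, 0.0, 0.3]
gripper_width: -0.002
tcp [0.5702 0.0506 0.0958] yaw -32.3 z [-0.006  0.    -1.   ] t 7.85 F [-0.3  0.   0.3] w -0.002380306244751389 tips 0.022 q [-0.04  0.05  1.84 -0.    1.26  0.52]
(.531,.014,.099) -> cm [-1.36  5.19 -0.3 ]
```

```bash
python3 -m pendant '{"linear":[[0,0,0],[0,0,0],[0,0.7,0],[-0.1,1.4,0],[-0.1,2,0],[-0.3,2.6,0],[-0.5,3.2,0],[-0.8,3.9,0],[-1.1,4.6,0],[-1.4,5.2,0]],"rotation":[[0,0,0],[0,0,0],[0,0,0],[0,0,0],[0,0,-2],[0,0,-5],[0,0,-8],[0,0,-11],[0,0,-14],[0,0,-17]],"grip":[1,1,1,1,1,1,1,1,1,1]}'; python3 go.py; python3 - <<'E'
from h import *
i,c=snap('wrist','w4.png'); j,c=snap('scene','s4.png')
o=np.zeros((450,800,3),np.uint8); o[:,:400]=cv2.resize(i[130:310,200:360],(400,450)); o[:,400:]=cv2.resize(j[150:285,150:270],(400,450))
cv2.imwrite('pics/v4.png',o[...,::-1])
E
```

```text
time: 8.68
tool_pos: [0.5327, 0.0134, 0.0998]
tool_rot: [0.0, 0.991, -0.133, 0.0]
contact_force: [-0.5, 0.1, -1.2]
gripper_width: -0.0
tcp [0.5327 0.0134 0.0998] yaw -15.3 z [ 0.001 -0.    -1.   ] t 8.6833 F [-0.5  0.1 -1.2] w -0.00018352641373087605 tips 0.022 q [-0.11 -0.06  1.94 -0.    1.26  0.15]
```

View pics/v4.png

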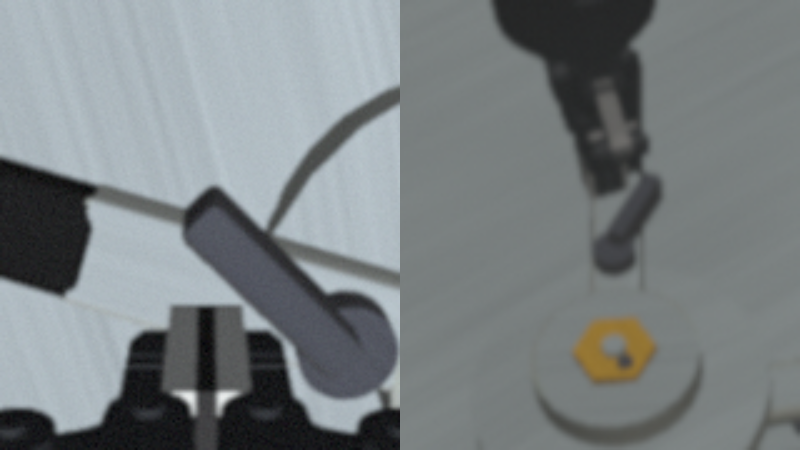

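Still unmoved, with the fingers again past the lever. I triangulate the fingertips themselves and the lever from the same pair of views instead of guessing.

```bash
python3 - <<'E'
from h import *
L=lambda f:np.load(f'pics/{f}.png.npy',allow_pickle=True).item()
w,s=L('w4'),L('s4')
for n,a,b in [('tip',(282,252.5),(213.5,206.5)),('levtip top',(200+205/2.5,130+215/2.5),(150+252/3.33,150+182/3.33)),('hub',(200+347/2.5,130+345/2.5),(150+213/3.33,150+250/3.33))]:
    A,B=ray(w,*a,True),ray(s,*b); p=tri(A,B); res=[np.linalg.norm(np.cross(p-o,d)) for o,d in (A,B)]
    print(n,p.round(4),'miss',np.round(res,4))
w,s=L('w3'),L('s3'); A,B=ray(w,282.6,254,True),ray(s,214.5,201.9);print('tip3',tri(A,B).round(4))
j=cv2.imread('pics/s4.png')[165:245,180:260]; i=cv2.imread('pics/w4.png')[190:290,220:380]
o=np.zeros((600,800,3),np.uint8);o[:400,:400]=cv2.resize(j,(400,400),interpolation=2)
cv2.imwrite('pics/s4c.png',np.clip(cv2.resize(j,(600,600),interpolation=4)*1.6,0,255).astype(np.uint8))
E
```

```text
tip [0.5317 0.0171 0.0969] miss [0.0011 0.0011]
levtip top [0.5379 0.0363 0.0947] miss [0.0005 0.0005]
hub [ 0.5596 -0.0024  0.0886] miss [0.0005 0.0005]
tip3 [0.5262 0.0233 0.0996]
```

View pics/s4c.png

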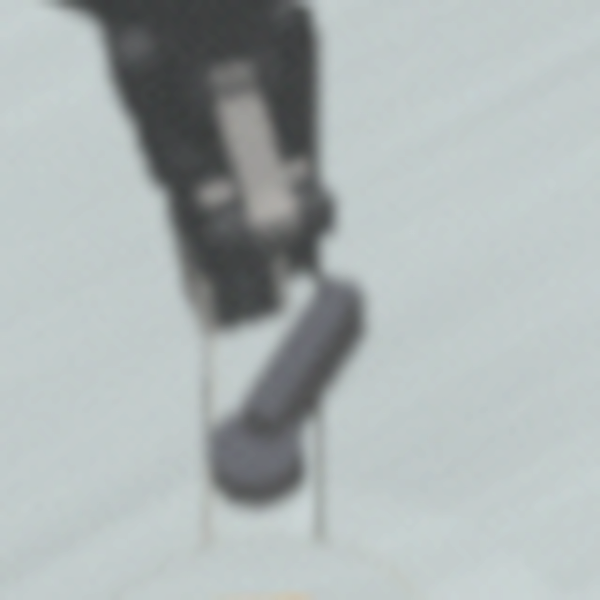

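Now it fits: fingertips triangulate at z≈0.097 and lever top at ≈0.095. My "neck contact" was the tip of the lever itself, under the finger's rear edge. So lever-top contact is at TCP ≈0.095, and I need TCP ≈0.084.

```bash
python3 -m pendant '{"linear":[[0,0,-1.5],[0,0,-3],[0.5,-1,-3],[1.2,-2.4,-3],[1.9,-3.8,-3],[2.6,-5.2,-2.5],[2.6,-5.2,-1],[2.6,-5.2,0.5],[2.6,-5.2,1.5],[2.6,-5.2,1.5]],"rotation":[[0,0,0],[0,0,0],[0,0,4],[0,0,8],[0,0,12],[0,0,17],[0,0,17],[0,0,17],[0,0,17],[0,0,17]],"grip":[1,1,1,1,1,1,1,1,1,1]}'; python3 go.py "(.531,.014,.084)"
```

```text
time: 9.62
tool_pos: [0.5702, 0.0575, 0.0815]
tool_rot: [0.001, 0.96, -0.279, -0.002]
contact_force: [-0.1, -1.0, 0.4]
gripper_width: 0.0
tcp [0.5702 0.0575 0.0815] yaw -32.5 z [-0.005  0.    -1.   ] t 9.6167 F [-0.1 -1.   0.4] w 0.0003263447513483448 tips 0.022 q [-0.03  0.06  1.85  0.    1.23  0.54]
(.531,.014,.084) -> cm [-0.98  5.77 -0.23]
```

```bash
python3 -m pendant '{"linear":[[0,0,0],[0,0.6,0],[0,1.2,0],[-0.1,1.8,0],[-0.1,2.3,0],[-0.2,2.7,0],[-0.3,3.1,0],[-0.4,3.5,0],[-0.4,3.5,0],[-0.4,3.5,0]],"rotation":[[0,0,0],[0,0,0],[0,0,0],[0,0,0],[0,0,0],[0,0,-2],[0,0,-4],[0,0,-6],[0,0,-6],[0,0,-6]],"grip":[1,1,1,1,1,1,1,1,1,1]}'; python3 go.py "(.531,.012,.084)"; python3 - <<'E'
from h import *
i,c=snap('wrist','w5.png')
# handle/lever check: dark-tab pixel orientation is read by eye only if needed
E
```

```text
time: 10.45
tool_pos: [0.5499, 0.0297, 0.0846]
tool_rot: [0.0, 0.973, -0.229, 0.0]
contact_force: [-0.3, -0.2, -0.0]
gripper_width: 0.002
tcp [0.5499 0.0297 0.0846] yaw -26.5 z [ 0.001 -0.    -1.   ] t 10.45 F [-0.3 -0.2 -0. ] w 0.002221967108073415 tips 0.022 q [-0.08  0.01  1.9  -0.    1.23  0.38]
(.531,.012,.084) -> cm [-0.9   2.43  0.06]
```

```bash
cat > lev.py <<'E'
from h import *
import sys
def lever(f,ang=147.6):
    c=np.load(f'pics/{f}.png.npy',allow_pickle=True).item(); i=cv2.imread(f'pics/{f}.png').astype(float)
    M=np.array(c['cam_to_world']); a=np.radians(ang); nut=np.array([.609,-.0338]); piv=nut+.058*np.array([np.cos(a),np.sin(a)])
    res=[]
    th=np.radians(np.arange(-60,61,3))
    for t in th:
        v=[]
        for r in (.020,.026,.032,.038):
            p=np.array([*(piv+r*np.array([np.cos(a+t),np.sin(a+t)])),.093]); q=M[:3,:3].T@(p-M[:3,3]); x,y,z=q[0],-q[1],-q[2]; h=np.hypot(x,y); k=np.arctan2(h,z)/h if f[0]=='w' else 1/z
            v.append(i[int(round(c['cy']+c['fy']*k*y)),int(round(c['cx']+c['fx']*k*x))])
        v=np.array(v); res.append((np.degrees(t),v.mean(),(v[:,0]-v[:,2]).mean()))
    print(f,' '.join(f'{int(t)}:{m:.0f}/{b:.0f}' for t,m,b in res))
for f in sys.argv[1:]: lever(f)
E
python3 lev.py w4 w5
```

```text
w4 -59:170/14 -57:181/17 -54:177/17 -51:147/12 -48:138/9 -45:160/13 -42:152/13 -39:115/7 -36:66/4 -33:61/6 -29:89/12 -27:88/13 -24:89/15 -21:87/12 -18:88/14 -14:110/13 -12:134/13 -9:155/16 -6:156/16 -3:136/10 0:92/6 3:59/1 6:50/1 9:55/4 12:53/1 14:52/5 18:58/2 21:59/2 24:64/3 27:62/2 29:73/1 33:90/4 36:84/2 39:83/3 42:61/3 45:38/2 48:36/6 51:40/3 54:36/3 57:27/6 59:24/2
w5 -59:132/12 -57:80/10 -54:43/4 -51:56/4 -48:63/4 -45:53/2 -42:58/2 -39:64/3 -36:54/2 -33:55/3 -29:76/1 -27:100/2 -24:84/2 -21:91/4 -18:49/4 -14:31/4 -12:38/1 -9:38/2 -6:32/3 -3:31/3 0:35/1 3:31/4 6:29/2 9:29/4 12:33/2 14:33/3 18:28/3 21:30/3 24:31/6 27:36/2 29:37/2 33:34/4 36:34/3 39:59/8 42:62/7 45:65/8 48:85/10 51:99/12 54:64/9 57:25/4 59:21/4
```

```bash
python3 -m pendant '{"linear":[[-0.1,0.4,0],[-0.2,0.8,0],[-0.3,1.2,0],[-0.5,1.6,0],[-0.7,2,0],[-0.9,2.4,0],[-1,2.7,0],[-1,2.9,0],[-1,2.9,0],[-1,2.9,0]],"rotation":[[0,0,-3],[0,0,-6],[0,0,-9],[0,0,-12],[0,0,-15],[0,0,-18],[0,0,-20],[0,0,-22],[0,0,-22],[0,0,-22]],"grip":[1,1,1,1,1,1,1,1,1,1]}'; python3 go.py; python3 - <<'E'
from h import *
snap('wrist','w6.png'); snap('scene','s6.png')
E
python3 lev.py w6 s4 s6
```

```text
time: 11.33
tool_pos: [0.5295, 0.0102, 0.0851]
tool_rot: [-0.002, 0.999, -0.039, 0.002]
contact_force: [3.0, 6.6, -0.1]
gripper_width: 0.002
tcp [0.5295 0.0102 0.0851] yaw -4.4 z [ 0.004  0.004 -1.   ] t 11.3333 F [ 3.   6.6 -0.1] w 0.0019408101833352804 tips 0.022 q [-0.12 -0.05  1.96  0.    1.23 -0.05]
w6 -59:186/17 -57:190/19 -54:184/17 -51:176/17 -48:170/14 -45:156/13 -42:140/9 -39:142/9 -36:142/9 -33:134/9 -29:147/12 -27:162/13 -24:164/14 -21:157/13 -18:164/12 -14:180/16 -12:189/18 -9:188/16 -6:140/12 -3:81/6 0:53/6 3:45/4 6:62/3 9:69/3 12:66/2 14:57/1 18:58/4 21:56/3 24:60/4 27:82/4 29:33/3 33:37/3 36:38/5 39:41/4 42:32/3 45:23/5 48:26/5 51:28/3 54:34/2 57:33/2 59:33/3
s4 -59:119/6 -57:118/6 -54:118/6 -51:104/4 -48:103/4 -45:92/4 -42:73/3 -39:58/2 -36:53/1 -33:54/2 -29:61/3 -27:66/5 -24:68/6 -21:69/6 -18:73/6 -14:85/5 -12:92/5 -9:100/4 -6:103/4 -3:107/4 0:107/5 3:104/4 6:107/4 9:105/5 12:106/4 14:112/3 18:113/2 21:116/3 24:120/4 27:120/4 29:122/4 33:121/5 36:120/5 39:123/5 42:123/6 45:125/6 48:125/6 51:125/6 54:125/6 57:125/6 59:125/6
s6 -59:124/6 -57:124/6 -54:123/5 -51:123/6 -48:123/6 -45:123/6 -42:123/6 -39:123/6 -36:123/6 -33:123/6 -29:122/6 -27:122/6 -24:121/5 -21:120/5 -18:121/5 -14:122/5 -12:115/4 -9:100/4 -6:86/3 -3:78/3 0:73/4 3:74/4 6:70/4 9:66/3 12:63/2 14:69/3 18:74/1 21:78/0 24:78/1 27:72/2 29:71/5 33:70/6 36:69/5 39:68/5 42:63/4 45:58/3 48:58/2 51:73/3 54:87/4 57:93/4 59:108/4
```

Force of 7 N means the lever has reached its stop, and it has clearly left its old place. Back off, lift, move to the far side of the grip, and look.

```bash
python3 -m pendant '{"linear":[[0,-1,0],[0,-2,-1],[0,-2,-3],[0,-3,-5],[-1,-4.5,-5],[-2,-6,-5],[-3,-7.5,-5],[-3.9,-8.6,-5],[-3.9,-8.6,-5],[-3.9,-8.6,-5]],"rotation":[[0,0,0],[0,0,0],[0,0,4],[0,0,8],[0,0,12],[0,0,16],[0,0,20],[0,0,24],[0,0,24],[0,0,24]],"grip":[1,1,1,1,1,1,1,1,1,1]}'; python3 go.py; python3 - <<'E'
from h import *
i,_=snap('wrist','w7.png'); j,_=snap('scene','s7.png')
o=np.zeros((500,800,3),np.uint8); o[:300,:400]=cv2.resize(i,(400,300)); o[:500,400:]=cv2.resize(j[150:300,150:270],(400,500))
cv2.imwrite('pics/v7.png',np.clip(o[...,::-1]*1.3,0,255).astype(np.uint8))
E
python3 lev.py w7 s7
```

```text
time: 12.27
tool_pos: [0.4957, 0.0981, 0.1348]
tool_rot: [0.0, 0.97, -0.244, 0.0]
contact_force: [1.6, -0.3, 0.5]
gripper_width: -0.004
tcp [0.4957 0.0981 0.1348] yaw -28.2 z [ 0.001 -0.    -1.   ] t 12.2667 F [ 1.6 -0.3  0.5] w -0.003955719925383049 tips 0.022 q [ 0.05 -0.17  1.98 -0.    1.33  0.54]
w7 -59:136/10 -57:136/10 -54:139/11 -51:144/12 -48:145/11 -45:141/12 -42:137/10 -39:137/10 -36:134/11 -33:128/9 -29:135/8 -27:147/11 -24:152/13 -21:167/17 -18:168/16 -14:168/16 -12:168/17 -9:146/14 -6:107/9 -3:73/8 0:57/6 3:49/8 6:29/2 9:24/2 12:18/6 14:18/2 18:19/2 21:24/2 24:22/-2 27:19/4 29:21/4 33:22/4 36:28/2 39:25/3 42:30/2 45:24/6 48:27/4 51:33/2 54:29/5 57:32/6 59:29/3
s7 -59:119/5 -57:119/5 -54:119/6 -51:118/6 -48:118/6 -45:118/6 -42:118/6 -39:118/6 -36:117/5 -33:117/5 -29:117/5 -27:116/4 -24:118/5 -21:118/5 -18:116/4 -14:114/4 -12:114/4 -9:119/5 -6:121/6 -3:120/6 0:120/6 3:121/6 6:120/6 9:121/6 12:120/6 14:116/5 18:115/5 21:106/5 24:93/4 27:80/4 29:68/5 33:67/6 36:67/5 39:65/4 42:57/3 45:57/2 48:64/2 51:79/3 54:93/4 57:95/4 59:110/5
```

View pics/v7.png

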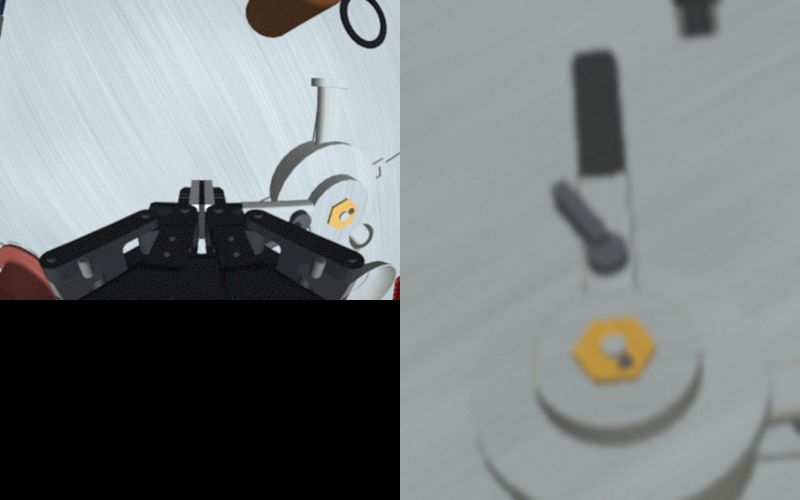

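The lever is now leaning left (hub at crop (607,250), tip (560,190)): fully loosening. The handle shifted a few degrees, and the nut looks unturned. Lower beside the grip, and work out the arc.

```bash
python3 -m pendant '{"linear":[[0,0,1],[0,0,2],[0,0,3],[0,0,4],[0,0,5],[0,0,6],[0,0,7],[0,0,7.8],[0,0,7.8],[0,0,7.8]],"rotation":[[0,0,0],[0,0,0],[0,0,0],[0,0,0],[0,0,0],[0,0,0],[0,0,0],[0,0,0],[0,0,0],[0,0,0]],"grip":[1,1,1,1,1,1,1,1,1,1]}'; cat > arc.py <<'E'
import sys
from h import *
from scipy.spatial.transform import Rotation as R
s=manip.state(); q=s['tool_rot']; m=R.from_quat([q[1],q[2],q[3],q[0]]).as_matrix(); N=np.array([.609,-.034])
r=s['tool_pos'][:2]-N; print('finger r',np.hypot(*r),'ang',np.degrees(np.arctan2(r[1],r[0]))%360,s['tool_pos'],'F',s['contact_force'])
for a in np.linspace(float(sys.argv[1]),float(sys.argv[2]),10):
    p=N+.167*np.array([np.cos(np.radians(a)),np.sin(np.radians(a))]); d=np.array([*p,.056])-s['tool_pos']
    print(round(a,1),(m.T@d*100).round(1))
E
python3 go.py; python3 arc.py 134 174; python3 - <<'E'
from h import *
d=np.load('pics/s7.png.npy',allow_pickle=True).item()
a=atz(d,208.5,166,.078)[:2]-atz(d,150+214/3.33,150+350/3.33,.083)[:2];print('handle',np.degrees(np.arctan2(a[1],a[0])),np.hypot(*a))
E
```

```text
time: 13.2
tool_pos: [0.4954, 0.0973, 0.0556]
tool_rot: [0.0, 0.969, -0.245, -0.001]
contact_force: [0.3, 0.3, 0.0]
gripper_width: 0.001
tcp [0.4954 0.0973 0.0556] yaw -28.4 z [-0.001 -0.    -1.   ] t 13.2 F [0.3 0.3 0. ] w 0.0009372144970916763 tips 0.022 q [ 0.05 -0.06  2.03  0.    1.18  0.54]
finger r 0.17362057735008493 ang 130.86461174522964 [0.4954046  0.0973019  0.05555154] F [0.34486011 0.25777149 0.01480455]
134.0 [ 0.3  1.1 -0. ]
138.4 [-0.   2.3 -0. ]
142.9 [-0.3  3.6 -0. ]
147.3 [-0.4  4.9 -0. ]
151.8 [-0.5  6.2 -0. ]
156.2 [-0.4  7.5 -0. ]
160.7 [-0.3  8.8 -0. ]
165.1 [-0. 10. -0.]
169.6 [ 0.4 11.3 -0. ]
174.0 [ 0.8 12.5 -0. ]
handle 150.83574153425326 0.21371375639460855
```

```bash
python3 -m pendant '{"linear":[[0.2,0.8,0],[0,1.6,0],[-0.2,2.6,0],[-0.3,3.6,0],[-0.4,4.9,0],[-0.5,6.2,0],[-0.4,7.5,0],[-0.3,8.8,0],[0,10,0],[0.4,11.3,0]],"rotation":[[0,0,0],[0,0,0],[0,0,0],[0,0,-2],[0,0,-6],[0,0,-10],[0,0,-14],[0,0,-18],[0,0,-22],[0,0,-26]],"grip":[1,1,1,1,1,1,1,1,1,1]}'; python3 arc.py 173.5 209.5
```

```text
time: 14.03
tool_pos: [0.4451, -0.0039, 0.0569]
tool_rot: [-0.001, 1.0, -0.02, 0.001]
contact_force: [1.6, 4.6, 0.2]
gripper_width: -0.001
finger r 0.16666462398245363 ang 169.5854909956134 [ 0.44508105 -0.00387233  0.05686254] F [1.57117866 4.61270341 0.21152903]
173.5 [-0.2  1.1  0.1]
177.5 [-0.2  2.3  0.1]
181.5 [-0.2  3.5  0.1]
185.5 [-0.1  4.6  0.1]
189.5 [0.1 5.8 0.1]
193.5 [0.4 6.9 0.1]
197.5 [0.8 8.  0.1]
201.5 [1.2 9.1 0.1]
205.5 [ 1.7 10.1  0.1]
209.5 [ 2.3 11.2  0.1]
```

Force of 4.9 N × 0.165 m ≈ 0.8 N m, which is the expected nut plus wrench load. Continue the swing.

```bash
python3 -m pendant '{"linear":[[-0.2,1.1,0],[-0.2,2.3,0],[-0.2,3.5,0],[-0.1,4.6,0],[0.1,5.8,0],[0.4,6.9,0],[0.8,8,0],[1.2,9.1,0],[1.7,10.1,0],[2.3,11.2,0]],"rotation":[[0,0,-4],[0,0,-8],[0,0,-12],[0,0,-16],[0,0,-20],[0,0,-24],[0,0,-28],[0,0,-32],[0,0,-36],[0,0,-40]],"grip":[1,1,1,1,1,1,1,1,1,1]}'; python3 arc.py 213 238;python3 go.py
```

```text
time: 14.87
tool_pos: [0.4632, -0.1166, 0.0567]
tool_rot: [-0.001, 0.946, 0.324, 0.001]
contact_force: [-1.1, 4.9, 1.1]
gripper_width: -0.002
finger r 0.16754162690859553 ang 209.51909337138463 [ 0.46320669 -0.11655003  0.05665375] F [-1.09469002  4.88987506  1.06128463]
213.0 [-0.1  1.   0.1]
215.8 [-0.1  1.8  0.1]
218.6 [-0.1  2.6  0.1]
221.3 [-0.1  3.4  0.1]
224.1 [-0.   4.2  0.1]
226.9 [0.1 5.1 0.1]
229.7 [0.2 5.8 0.1]
232.4 [0.4 6.6 0.1]
235.2 [0.7 7.4 0.1]
238.0 [0.9 8.2 0.1]
tcp [ 0.4632 -0.1166  0.0567] yaw 37.8 z [ 0.     0.003 -1.   ] t 14.8667 F [-1.1  4.9  1.1] w -0.002284800179326335 tips 0.022 q [-0.4  -0.14  2.09  0.    1.19 -1.06]
```

```bash
python3 -m pendant '{"linear":[[-0.1,1,0],[-0.1,1.9,0],[-0.1,2.8,0],[-0.1,3.6,0],[0,4.4,0],[0.1,5.3,0],[0.3,6.2,0],[0.6,7.2,0],[0.9,8,0],[0.9,8.1,0]],"rotation":[[0,0,-3],[0,0,-6],[0,0,-9],[0,0,-12],[0,0,-15],[0,0,-18],[0,0,-21],[0,0,-24],[0,0,-27],[0,0,-27]],"grip":[1,1,1,1,1,1,1,1,1,1]}'; python3 arc.py 238 240|head -1
```

```text
time: 15.7
tool_pos: [0.5198, -0.176, 0.0564]
tool_rot: [-0.001, 0.845, 0.534, -0.0]
contact_force: [-2.6, 2.3, 2.0]
gripper_width: -0.002
finger r 0.1676683672858263 ang 237.85346669218723 [ 0.51978594 -0.17596314  0.05642107] F [-2.6279082   2.29281563  2.03667684]
```

```bash
python3 -m pendant '{"linear":[[0,-0.6,0],[0,-1.5,0],[0,-2.5,0],[0,-3,-2],[0,-3,-5],[0,-3,-8],[0,-3,-11],[3,-4,-13],[6,-5,-13],[6,-5,-13]],"rotation":[[0,0,0],[0,0,0],[0,0,0],[0,0,0],[0,0,0],[0,0,0],[0,0,0],[0,0,0],[0,0,0],[0,0,0]],"grip":[1,1,1,1,1,1,1,1,1,1]}'; python3 - <<'E'
from h import *
i,_=snap('top','t8.png'); j,_=snap('scene','s8.png')
o=np.zeros((500,800,3),np.uint8); o[:,:500]=cv2.resize(i[120:320,280:480],(500,500),interpolation=2); o[:375,500:]=cv2.resize(j[160:310,150:270],(300,375))
cv2.imwrite('pics/v8.png',np.clip(o[...,::-1]*1.4,0,255).astype(np.uint8))
E
```

```text
time: 16.53
tool_pos: [0.5012, -0.0963, 0.1885]
tool_rot: [0.001, 0.844, 0.536, 0.002]
contact_force: [0.5, 0.1, -1.0]
gripper_width: 0.002
```

View pics/v8.png

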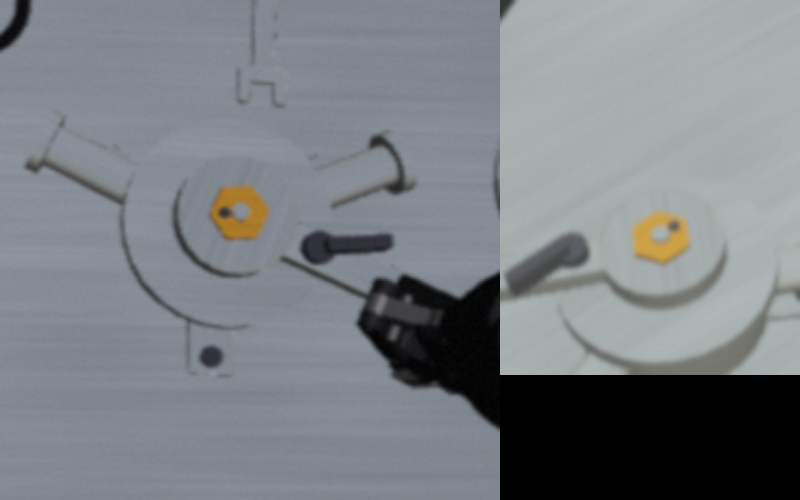

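The nut's punch mark went from straight up of centre to left of it (crop (224,212) against centre (241,212)), about 90° counter-clockwise. The lever still leans to the loosening side: hub (318,247), tip (388,241). The gripper is clear, so I hand in.

```bash
python3 -c "
from plant import manip
print(manip.state()['contact_force'],manip.state()['joint_vel'].round(3)); print(manip.job_done())"
```

```text
[-0.27273524  0.60566787 -0.40626244] [-0.03   0.027  0.002 -0.007 -0.004 -0.003]
the job is handed in; nothing more can be done
None
```

The job is done and handed in at about 17 s of robot time. I flipped the direction lever fully to loosening with the closed fingers, then pushed the handle about 95° counter-clockwise in one stroke and backed clear.

**Last checks:**
- **Nut:** in the last top view the punch mark has turned about 90° counter-clockwise, roughly 1.5 rad against the 1.0 rad needed.
- **Lever:** it leans about 29° to the loosening side, so it is at its stop.
- **Contact:** the tool force reads near zero, and the gripper hangs clear above the handle.
- **Bottle:** it was outside the last crop, so I did not look at it again. The arm stayed well away from it.

**What went wrong on the way:**
- **Missed passes:** the first three passes at the lever went over its top without moving it. Between the second and third I also pressed briefly on the lever's tip with about 17 N, taking it for the handle's neck.
- **Heights that disagree:** the cameras put the scene at least 5 mm lower than the text, and the closed fingertips about 15–20 mm higher than the stated 22 mm ahead of the TCP. I did not find the cause. I corrected the height using that contact and the two camera views.

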